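Hold a spring clamp open astride a wet spray-out card

TASK

I need to slip the formula tag in beside the blue test card: squeeze the orange spring clamp open where it is parked on the tray's rim, lift it off while it is open, and hold it gaping astride the middle of the blue card's top edge, one jaw on each side over the bare white margin, square to the card. The paint is still wet, so the clamp must never touch any of the cards, and the card stands, the sander and the mixing cup stay where they are. Finish while still holding the clamp wide open there, both jaws clear of the card; do not let it shut or let go.

Things in the scene. Friction and masses are not known exactly. Their poses are not given: they have to be found in the camera images.
- clamp: Loose orange nylon spring clamp (75 g), 108 mm tall, parked on the tray's far rim, jaws down, black handle grips up; squeezing the handles together opens the jaws. Origin: middle of the steel pivot pin (14 mm thick), 22 mm above the rim. Body = half A; parked: x = from half B to half A, the line along which jaws and handles open and close, y = along the pin, z up.
- clamp_hinge (a joint): Angle between the clamp's halves, rad: 0 parked on the 4 mm rim, grows as the handles are squeezed, stop at 0.7; each half turns by half of it. The grips stay put between the fingers, so the pin sinks 6 to 7 mm below them as it opens to 0.6 rad. Gap between jaw tips = 4 mm + 42 mm x angle. Spring: 0.25 N m + 0.5 N m/rad x angle (4.5 N at each handle to start, 11 to 12 N wide open).
- jaw_a (a point): Inner lower tip of half A's black jaw pad: parked, 2 mm to +x of the pin's axis and 42 mm below it (about 40 mm below when wide open). Pads 20 mm wide along the pin, 12 mm tall. The jaws bow out to 21 mm either side of the pin.
- jaw_b (a point): The same point on half B's jaw pad: parked, 2 mm to -x of the pin's axis and 42 mm below it.
- handle_a (a point): Outside of handle A near its round top: parked, 31 mm to +x of the pin's axis and 62 mm above it (62 mm over both handles). Handles are 20 mm wide along the pin. Grip from above, a finger outside each handle, about 55 mm above the pin; over the outside they measure 31 mm at 0.6 rad and 26 mm at the stop, widest 50 mm above the pin.
- handle_b (a point): The same point on handle B: parked, 31 mm to -x of the pin's axis and 62 mm above it.
- tray: Fixed blue sheet-steel tray, 160 (x) x 220 (y) x 70 mm high, walls 4 mm, thin sanding discs inside (under 20 mm high). Origin: centre of its underside; z up. The clamp is parked on its +x wall (middle plane at x = 78 mm) with the pin along the rim, so the jaws open along the tray's x.
- card_blue: The wet blue test card upright in a loose aluminium block 50 x 110 x 20 mm (0.55 kg, one rigid piece). Card 105 mm wide, 2 mm thick, top edge 150 mm above the bench; both faces blue up to 125 mm height, then a bare white margin 25 mm tall, small black bars at its foot. Origin: centre of block's underside; x = normal of the card (which lies in x = 0), y = along its width, z up. The card to work on.
- card_blue_edge (a point): Middle of the blue card's top edge, 150 mm above the bench; axes as the card's.
- card_red: A red test card upright in a loose aluminium block 50 x 110 x 20 mm (0.55 kg, one rigid piece). Card 105 mm wide, 2 mm thick, top edge 150 mm above the bench; both faces red up to 125 mm height, then a bare white margin 25 mm tall, small black bars at its foot. Origin: centre of block's underside; x = normal of the card (which lies in x = 0), y = along its width, z up. Leave alone.
- card_silver: A silver test card upright in a loose aluminium block 50 x 110 x 20 mm (0.55 kg, one rigid piece). Card 105 mm wide, 2 mm thick, top edge 150 mm above the bench; both faces silver up to 125 mm height, then a bare white margin 25 mm tall, small black bars at its foot. Origin: centre of block's underside; x = normal of the card (which lies in x = 0), y = along its width, z up. Leave alone.
- sander: Random-orbit sander (0.9 kg), grey with a green ring, standing on its 150 mm round black pad, 123 mm tall; its dust spout reaches 128 mm to +x of its axis. Origin: centre of the pad's underside. Leave alone.
- mix_cup: White plastic paint mixing cup, 80 mm across the mouth, 64 mm at the foot, 85 mm tall. Origin: centre of its underside. Leave alone.
There are look-alikes about, which are no part of the job. Several things have the shape of the clamp; the one meant has the colours described above.

How it is judged:
On the way, in this order (a step that is already met when the one before it is completed fails the run):
1. the clamp is squeezed open while still at the tray's rim (value of joint clamp_hinge above 0.25 rad and contact force between the fingers and clamp above 2 N and z of clamp in the frame of tray below 0.115 m), for 0.1 s.
2. the clamp is lifted clear of the tray, held open in the fingers (value of joint clamp_hinge above 0.2 rad and contact force between the fingers and clamp above 2 N and z of clamp in the frame of tray above 0.14 m and contact force between clamp and tray below 0.1 N), for 0.1 s.
At the end, for the whole second after the job is handed in: Held by the fingers, at rest, open over 0.35 rad, touching nothing else: a jaw on each side of the blue card, over 2.5 mm clear, tips 7-26 mm below its top edge, within 20 mm of its middle, square within 0.25 rad. Card stands within 12 mm of their place and upright, sander and cup within 25 mm (((x of jaw_a in the frame of card_blue above 0.0035 m and x of jaw_b in the frame of card_blue below -0.0035 m) or (x of jaw_b in the frame of card_blue above 0.0035 m and x of jaw_a in the frame of card_blue below -0.0035 m)) and z of jaw_a in the frame of card_blue_edge between -0.026 and -0.007 m and y of jaw_a in the frame of card_blue_edge between -0.02 and 0.02 m and z of jaw_b in the frame of card_blue_edge between -0.026 and -0.007 m and y of jaw_b in the frame of card_blue_edge between -0.02 and 0.02 m and angle between the y axis of clamp and the y axis of card_blue, either way round below 0.25 rad and value of joint clamp_hinge above 0.35 rad and contact force between the fingers and clamp above 3 N and linear speed of clamp below 0.03 m/s and contact force between clamp and card_blue below 0.2 N and contact force between clamp and card_red below 0.2 N and contact force between clamp and card_silver below 0.2 N and contact force between clamp and tray below 0.2 N and contact force between clamp and sander below 0.2 N and contact force between clamp and mix_cup below 0.2 N and distance of each of card_blue, card_red, card_silver from where it was at the start of the episode below 0.012 m and angle between each of card_blue, card_red, card_silver's own z axis and vertical below 0.1 rad and distance of each of sander, mix_cup from where it was at the start of the episode below 0.025 m); the arm keeps its last pose, push and grip.
It fails at once if the clamp touches a wet card or its stand (contact force between clamp and card_blue above 0.5 N or contact force between clamp and card_red above 0.5 N or contact force between clamp and card_silver above 0.5 N).
It fails at once if a card stand is shifted or tipped (distance of any of card_blue, card_red, card_silver from where it was at the start of the episode above 0.012 m or angle between any of card_blue, card_red, card_silver's own z axis and vertical above 0.1 rad).
It fails at once if the sander or the mixing cup is shifted (distance of any of sander, mix_cup from where it was at the start of the episode above 0.025 m).
It also fails if it takes over 35 s, if anything falls off the work surface, if the arm or the gripper's body presses on something with over 40 N, if the wrist force passes 120 N, or if a joint passes its speed limit or range.

ROBOT

A 6-joint arm with a two-finger parallel gripper is mounted at the origin on the work surface. World frame = base frame: x ahead of the robot, y to its left, z up, the work surface at z = 0. Lengths are in m, angles in rad, forces in N, time in s.
With the tool pointing down it reaches from about 0.325 to 0.925 m from the base axis. Payload 3.1 kg.
Tool frame: the origin (TCP) lies at the very end of the fingers, on their centre line; the grasp point (between the pads) lies 19 mm behind it (arm.tcp_to_grasp is the distance from the TCP to the grasp point, in m); z points along the fingers, y is the direction in which the jaws open and shut (so a half turn about z gives the same grasp; the last joint's range is limited). The gripper opens to 85 mm and grips with 20 to 120 N. Pads are 22 mm wide; open, the fingers measure 114 mm over their backs; the gripper's body (76 mm by 85 mm) begins 54 mm behind the grasp point. The pads swing forward as they close: fully open they stand 13 mm farther back than shut.
Start: joints at [1.018, 0.217, 1.613, -0, 1.311, -0.112], TCP at [0.267, 0.565, 0.231] pointing down, gripper open.
Joint ranges: [-2.75, 2.75], [-0.78, 2.1], [0.31, 2.55], [-1.13, 4.27], [0.13, 2.63], [-2.58, 2.58]. Speed limits (rad/s): [2.79, 2.79, 3.14, 3.14, 3.14, 3.14].

INTERFACE

Orientations are given as a rotation vector (axis times angle).
In Python, from cell import sensors, optics, job, arm gives the robot as it stands. The module is installed in compiled form; this text tells all that it offers.
- The arm moves only by the shell command python3 -m creep 'ROWS' [FORCE]. ROWS is JSON, a list of rows, each a list of 7 numbers: the shift along the tool's x, y, z in mm, then the turn, a rotation vector about the tool's x, y, z in rad, then the opening, from -1 (shut) to 1 (fully open). In form: [[dx, dy, dz, ax, ay, az, grip], ...]. A call has 1 to 5 rows; each row is the pose to reach, as a shift and turn from the pose commanded when the call began, along the tool's axes at that moment; what a row does not reach only later rows make up. A row lasts 1/10 s, in which the tool goes at most 50 mm and 8.59 degrees, less where a joint would pass 70% of its speed; a pose out of reach is approached as far as the arm can. A call with a gripper value outside its range is refused whole. The fingers move at their own pace and stop on an object; FORCE is the grip in N (left out, the last holds). Time passes only in rows, so rows that repeat a pose let the fingers close. It gives the time, the measured TCP pose, the force and the opening at its end, in the units of the state.
- sensors.sense(): the state, without advancing time (a new reading comes with each control period).
- optics.snapshot(name): name is "scene" or "top"; returns the picture (384x512x3 uint8, blue, green, red); there is no depth.
- optics.get_calibration(name): a dict with "vfov" (degrees; the focal length in pixels is half the picture's height over the tangent of half this angle, whatever the lens; pixels are square), "cx", "cy" (the principal point, pixels), "rvec" (rotation vector, rad) and "tvec" (3), from world to camera coordinates, as OpenCV has them. Camera axes: x right, y down, z forward; pixel columns grow to the right and rows downward; lengths in m; the calibration is good to about 2 mm. A picture is of the moment at which its call begins. get_calibration takes no time and is no camera call.
- job.close_job(): hands the job in, once; it reports no verdict.
The state is a dict: "time": time; "joint_pos": joint angles; "dq": joint speeds; "joint_torque": joint torques, N m; "eef_pos": TCP position; "eef_rot": TCP orientation; "wrist_force": force on the tool from outside, world axes, zero at the start; "torque": the same for the moment, N m; "gripper_width": finger opening in m.
Only numpy, scipy, OpenCV 4.12 (cv2) and the standard library are available. Lean on these libraries where they do the work, as an engineer would, in place of code of your own. Each camera call takes 0.05 s, during which the arm holds its last target. There are 200 camera calls.

## Working session

There is one attempt and no reset: what is moved stays moved. The work goes in short steps, Python scripts to look and compute and a shell command to move; the robot and the scene stay as the last step left them, time stands still between calls to the robot, and variables do not carry over. Pictures are saved under pics/ and viewed, about 8 in all and at most 12, crops included, and the job is handed in when it is done.

```bash
mkdir -p pics; cat > h.py <<'E'
import numpy as np, cv2
from cell import sensors, optics, job, arm
def cal(n):
    c=optics.get_calibration(n); f=192/np.tan(np.radians(c["vfov"])/2)
    K=np.array([[f,0,c["cx"]],[0,f,c["cy"]],[0,0,1.]]); return K,np.array(c["rvec"],float),np.array(c["tvec"],float)
def proj(n,P):
    K,r,t=cal(n); return cv2.projectPoints(np.array(P,float).reshape(-1,3),r,t,K,None)[0].reshape(-1,2)
def ray(n,u,v):
    K,r,t=cal(n); R=cv2.Rodrigues(r)[0]; d=R.T@np.linalg.solve(K,[u,v,1]); return -R.T@t,d
def atz(n,u,v,z):
    o,d=ray(n,u,v); return o+d*(z-o[2])/d[2]
def tri(us,ut):
    o1,d1=ray("scene",*us);o2,d2=ray("top",*ut)
    s=np.linalg.lstsq(np.c_[d1,-d2],o2-o1,rcond=None)[0]; a=o1+s[0]*d1;b=o2+s[1]*d2
    return (a+b)/2,np.linalg.norm(a-b)
E
python3 - <<'E'
from h import *
for n in("scene","top"):
    im=optics.snapshot(n); cv2.imwrite(f"pics/{n}0.png",im); cv2.imwrite(f"pics/{n}0b.png",cv2.resize(im,(800,600),interpolation=cv2.INTER_CUBIC))
    print(n,cal(n),ray(n,256,192))
print(sensors.sense(),arm.tcp_to_grasp)
E
```

```text
scene (array([[488.40808886,   0.        , 256.61161393],
       [  0.        , 488.40808886, 190.61459231],
       [  0.        ,   0.        ,   1.        ]]), array([ 2.09717231,  1.06612222, -0.47788853]), array([-0.43756677, -0.2008498 ,  1.58193787])) (array([ 1.31816631, -0.41531108,  0.90790255]), array([-0.60117483,  0.43388887, -0.67107294]))
top (array([[458.29356679,   0.        , 254.91788534],
       [  0.        , 458.29356679, 194.26610336],
       [  0.        ,   0.        ,   1.        ]]), array([ 2.15213993, -2.11716226,  0.21708059]), array([0.05334757, 0.64094003, 1.11965371])) (array([0.42585468, 0.08565946, 1.21597071]), array([ 0.18670767, -0.02079607, -0.98221067]))
{'time': 0.1, 'joint_pos': array([ 1.01781107e+00,  2.17710212e-01,  1.61479180e+00,  7.61783938e-06,
        1.31126210e+00, -1.12236448e-01]), 'dq': array([-0.00143139, -0.00172846, -0.00195865, -0.00081276,  0.0006735 ,
        0.00074771]), 'joint_torque': array([-9.45732318e-04, -3.98072648e+01, -3.04972887e+01, -1.95885077e-04,
        4.16513882e-03,  1.88949349e-05]), 'eef_pos': array([0.26624815, 0.56464581, 0.23006982]), 'eef_rot': array([-0.68658256, -3.06491442,  0.00321946]), 'wrist_force': array([-0.20333589, -0.37375066,  0.12679159]), 'torque': array([ 0.00365145,  0.08411076, -0.01294391]), 'gripper_width': 0.08524376167078532} 0.0187
```

View pics/scene0b.png

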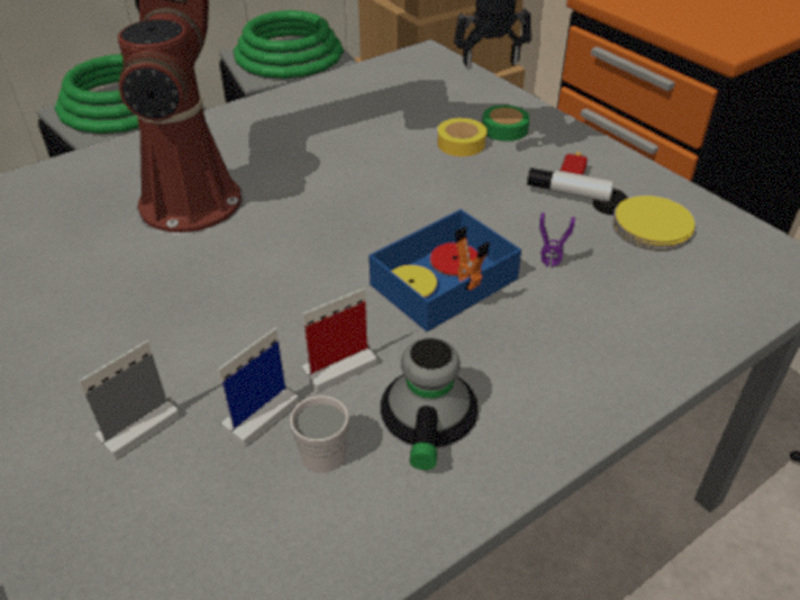

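View pics/top0b.png

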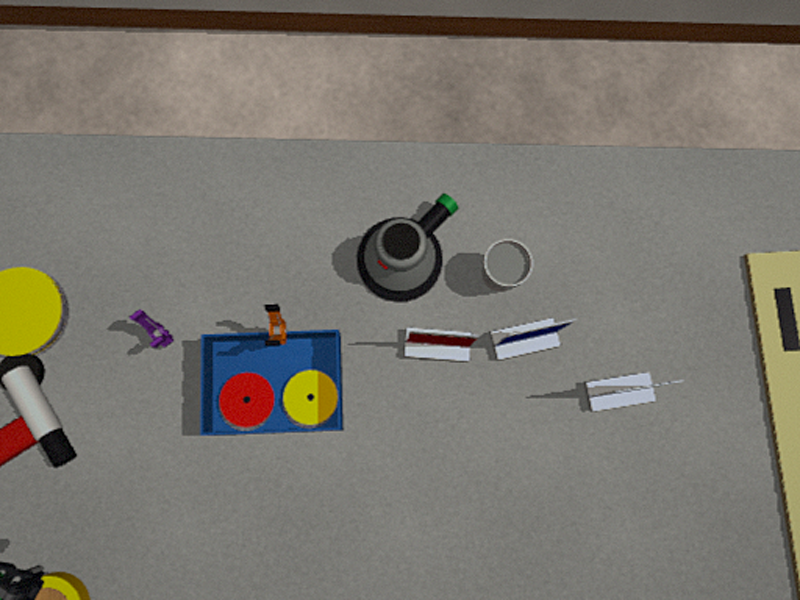

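Orange/black clamp sits on the tray's far rim: scene view (470,262), top view (276,325). The purple look-alike stands on the bench at scene (553,240), top (152,328), so it isn't the one meant. Blue card: scene (255,380), top (527,338), between red (437,343) and silver (620,390). Next I'll confirm this and measure in enlarged crops.

```bash
python3 - <<'E'
import cv2,numpy as np
s=cv2.imread("pics/scene0.png");t=cv2.imread("pics/top0.png")
def crop(im,x,y,w,h,k):
    c=cv2.resize(im[y:y+h,x:x+w],None,fx=k,fy=k,interpolation=cv2.INTER_CUBIC)
    for i in range(0,w,10):
        cv2.line(c,(i*k,0),(i*k,6),(0,255,255),1); cv2.putText(c,str(x+i),(i*k,16),0,.33,(0,255,255),1)
    for i in range(0,h,10):
        cv2.line(c,(0,i*k),(6,i*k),(0,255,255),1); cv2.putText(c,str(y+i),(8,i*k+4),0,.33,(0,255,255),1)
    return c
a=np.hstack([crop(s,270,135,50,50,8),crop(t,145,185,50,50,8)[:, :400]])
b=np.vstack([crop(s,140,210,100,74,4)]),crop(t,310,190,66,49,6)
cv2.imwrite("pics/c1.png",a)
cv2.imwrite("pics/c2.png",np.hstack([b[0],b[1][:296]]))
cv2.imwrite("pics/c12.png",np.vstack([a[:300],np.hstack([b[0],b[1][:296]])[:, :800]]))
# tray corners etc
E
```

```text
Traceback (most recent call last):
ValueError: all the input array dimensions except for the concatenation axis must match exactly, but along dimension 0, the array at index 0 has size 296 and the array at index 1 has size 294
```

```bash
cat >> h.py <<'E'
def crop(im,x,y,w,h,k):
    c=cv2.resize(im[y:y+h,x:x+w],None,fx=k,fy=k,interpolation=cv2.INTER_CUBIC)
    for i in range(0,w,10):
        cv2.line(c,(i*k,0),(i*k,6),(0,255,255),1); cv2.putText(c,str(x+i),(i*k,16),0,.33,(0,255,255),1)
    for i in range(0,h,10):
        cv2.line(c,(0,i*k),(6,i*k),(0,255,255),1); cv2.putText(c,str(y+i),(8,i*k+4),0,.33,(0,255,255),1)
    return c
E
python3 - <<'E'
from h import *
s=cv2.imread("pics/scene0.png");t=cv2.imread("pics/top0.png")
a=np.hstack([crop(s,280,140,50,50,8)[:320],crop(t,145,190,50,40,8)])
b=np.hstack([crop(s,130,205,66,46,6)[:276],crop(t,310,195,67,46,6)])
cv2.imwrite("pics/c12.png",np.vstack([a[:,:798],b]))
E
```

```text
(no output)
```

View pics/c12.png

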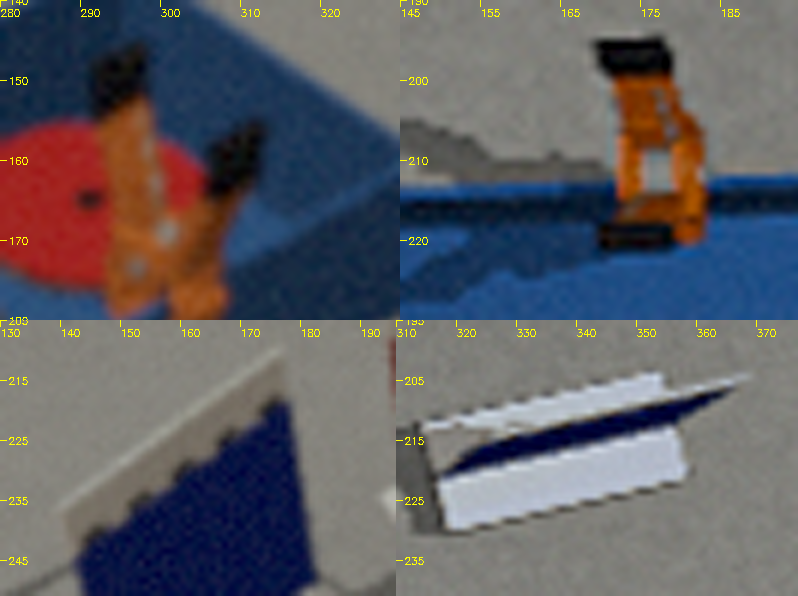

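The crop confirms the orange clamp with black grips straddling the far rim, and the blue card with its top edge from about (139.5,236) to (176.5,210) in the scene view. Now the numbers.

```bash
python3 - <<'E'
from h import *
np.set_printoptions(precision=4,suppress=True)
print("tray rim z.07"); 
for p in[(129.9,215),(217.6,211.8),(218.9,275.8),(129.3,277.8)]: print(atz("top",*p,.07))
print("clamp handles tri", tri((296,146),(175,195.5)),tri((311,156),(175,219.5)))
for p in[(174.5,197.3),(175,219.5)]:print("top@.155",atz("top",*p,.155))
for p in[(295.5,148),(309,157.5)]:print("sc@.155",atz("scene",*p,.155))
print("pin scene",atz("scene",299.5,169,.092))
print("card scene z.15",atz("scene",139.5,236,.15),atz("scene",176.7,210,.15))
print("card top right",tri((176.7,210),(368.5,204)))
print("block top z.02");P=[]
for p in[(314,213),(353,204),(358,222),(319,229.5)]: P.append(atz("top",*p,.02));print(P[-1])
P=np.array(P);print(P.mean(0)); 
for a in(P[1]-P[0],P[2]-P[3]):print(np.hypot(a[0],a[1]),np.arctan2(a[1],a[0]))
E
```

```text
tray rim z.07
[0.5791 0.3768 0.07  ]
[0.5911 0.1575 0.07  ]
[0.4323 0.1497 0.07  ]
[0.4243 0.3684 0.07  ]
clamp handles tri (array([0.6025, 0.2369, 0.1918]), np.float64(0.023876751468243286)) (array([0.5756, 0.273 , 0.1196]), np.float64(0.04103772879245397))
top@.155 [0.6114 0.254  0.155 ]
top@.155 [0.5591 0.2504 0.155 ]
sc@.155 [0.5679 0.2511 0.155 ]
sc@.155 [0.618  0.2533 0.155 ]
pin scene [0.5819 0.2573 0.092 ]
card scene z.15 [ 0.6061 -0.2042  0.15  ] [ 0.5833 -0.1026  0.15  ]
card top right (array([ 0.6133, -0.1553,  0.2061]), np.float64(0.075116349465309))
block top z.02
[ 0.5996 -0.0937  0.02  ]
[ 0.6255 -0.1978  0.02  ]
[ 0.5776 -0.2099  0.02  ]
[ 0.5561 -0.1065  0.02  ]
[ 0.5897 -0.152   0.02  ]
0.10730086489522676 -1.3265025268098323
0.10564007513768045 -1.3652009596754544
```

```bash
cat >> h.py <<'E'
def go(x,y,z,yaw):
    """shift in tool axes (mm) and turn to reach tool-down pose with tool y at yaw"""
    from scipy.spatial.transform import Rotation as Ro
    s=sensors.sense(); R=Ro.from_rotvec(s["eef_rot"])
    ty=np.array([np.cos(yaw),np.sin(yaw),0]); tz=np.array([0,0,-1.]); T=Ro.from_matrix(np.c_[np.cross(ty,tz),ty,tz])
    d=R.inv().apply(np.array([x,y,z])-s["eef_pos"])*1000
    print("shift",d.round(1),"turn",(R.inv()*T).as_rotvec().round(3),"pos",s["eef_pos"].round(4),"t",s["time"],"F",s["wrist_force"].round(1),"w",round(s["gripper_width"],4),"j",s["joint_pos"].round(2))
E
python3 -c "
from h import *
print(proj('top',[[.606,-.204,.15],[.583,-.103,.15],[.592,-.153,.15]]))
go(.585,.2525,.24,.05)"
```

```text
[[368.5227663  203.36741529]
 [326.17750706 212.2391055 ]
 [347.22208141 208.83335469]]
shift [-421.5 -146.4   -9.7] turn [-2.00e-03  1.00e-03  1.08e+00] pos [0.2662 0.5646 0.2301] t 0.1 F [-0.2 -0.4  0.1] w 0.0852 j [ 1.02  0.22  1.61  0.    1.31 -0.11]
```

```bash
python3 -m creep '[[-42,-15,-2,0,0,0.11,1],[-84,-29,-4,0,0,0.22,1],[-126,-44,-6,0,0,0.33,1],[-168,-58,-8,0,0,0.44,1],[-210,-73,-10,0,0,0.55,1]]' 25; python3 -c "
from h import *
go(.585,.2525,.24,.05)"
```

```text
time: 0.6
eef_pos: [0.4261, 0.4082, 0.2408]
eef_rot: [-1.499, -2.76, 0.001]
wrist_force: [-0.4, 0.8, -0.5]
gripper_width: 0.0855
shift [-217.1   48.5    0.8] turn [-0.001  0.     0.526] pos [0.4261 0.4082 0.2408] t 0.6 F [-0.4  0.8 -0.5] w 0.0855 j [0.64 0.14 1.69 0.   1.32 0.07]
```

```bash
python3 -m creep '[[-44,10,0,0,0,0.11,1],[-88,20,0,0,0,0.22,1],[-132,30,0,0,0,0.33,1],[-176,40,0,0,0,0.44,1],[-216,48,0,0,0,0.526,1]]';python3 -m creep '[[0,0,0,0,0,0,1],[0,0,0,0,0,0,1]]'; python3 - <<'E'
from h import *
go(.585,.2525,.24,.05)
s=optics.snapshot("scene");t=optics.snapshot("top")
cv2.imwrite("pics/n1.png",np.hstack([crop(s,260,80,80,100,5),crop(t,135,175,80,100,5)]))
print(proj("scene",[[.585,.2525,.24],[.585,.2525,.092]]),proj("top",[[.585,.2525,.24],[.585,.2525,.092]]))
E
```

```text
time: 1.1
eef_pos: [0.585, 0.2534, 0.2406]
eef_rot: [-2.166, -2.275, 0.001]
wrist_force: [0.4, 1.1, 0.2]
gripper_width: 0.0856
time: 1.3
eef_pos: [0.584, 0.2543, 0.2404]
eef_rot: [-2.162, -2.278, 0.002]
wrist_force: [-0.2, -0.6, -0.7]
gripper_width: 0.085
shift [-1.9  0.9  0.4] turn [-0.002 -0.     0.002] pos [0.584  0.2543 0.2404] t 1.3 F [-0.2 -0.6 -0.7] w 0.085 j [0.3  0.24 1.57 0.   1.33 0.25]
[[302.25791833 123.0288656 ]
 [298.86133804 170.29307817]] [[168.65423796 202.46595239]
 [178.46391032 212.29582101]]
```

View pics/n1.png

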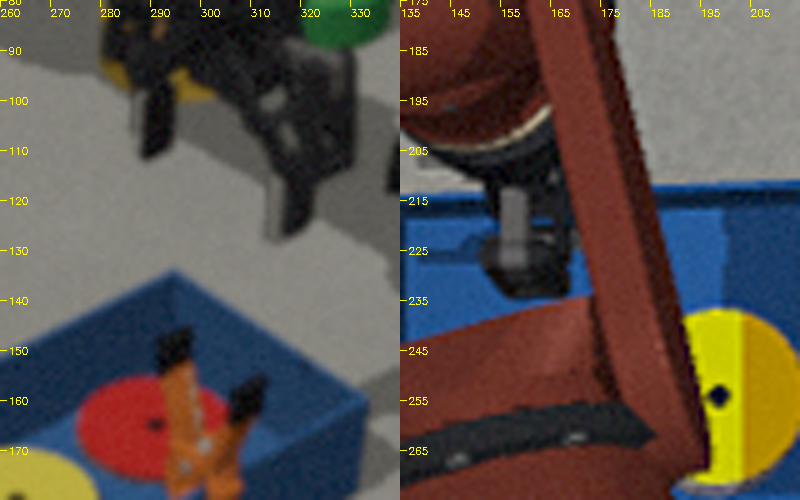

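Fingers (tips at scene (290,111), (315,127)) straddle the clamp's opening line, and the pin sits at (299,169) against (298.9,170.3) predicted. Descending.

```bash
python3 -m creep '[[-2,1,30,0,0,0,1],[-2,1,60,0,0,0,1],[-2,1,90,0,0,0,1],[-2,1,112,0,0,0,1],[-2,1,112,0,0,0,1]]'; python3 - <<'E'
from h import *
go(.585,.2525,.128,.05)
s=optics.snapshot("scene")
cv2.imwrite("pics/n2.png",crop(s,260,100,80,75,8))
E
```

```text
time: 1.9
eef_pos: [0.5804, 0.2537, 0.1246]
eef_rot: [-2.154, -2.28, 0.013]
wrist_force: [-0.1, 0.3, -0.3]
gripper_width: 0.0848
shift [-1.5  4.5 -3.4] turn [-0.009  0.002  0.007] pos [0.5804 0.2537 0.1246] t 1.9 F [-0.1  0.3 -0.3] w 0.0848 j [0.3  0.35 1.66 0.   1.14 0.24]
```

View pics/n2.png

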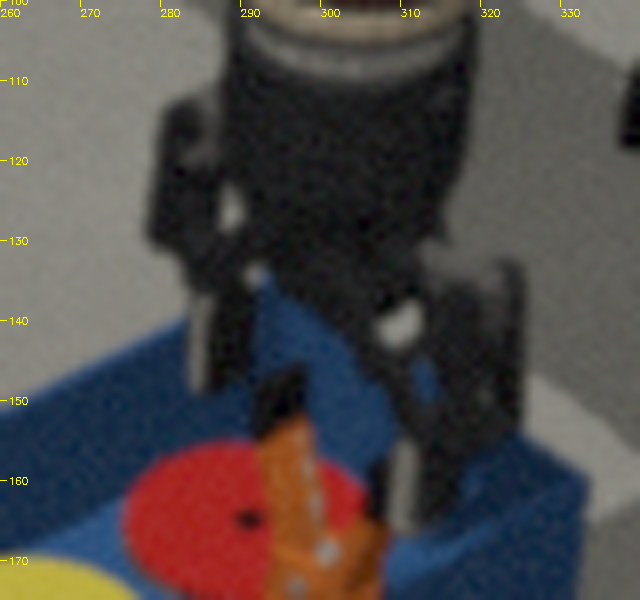

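Both handles lie between the open fingers (left pad near (285,147), right pad near (311,165)). Settling and re-reading before I close.

```bash
python3 -m creep '[[0,0,0,0,0,0,1],[0,0,0,0,0,0,1],[0,0,0,0,0,0,1]]'; python3 -c "
from h import *
go(.585,.2525,.128,.05)"
```

```text
time: 2.25
eef_pos: [0.5863, 0.2539, 0.1314]
eef_rot: [2.159, 2.28, 0.005]
wrist_force: [-0.3, -0.1, 0.1]
gripper_width: 0.0854
shift [-1.4 -1.3  3.4] turn [ 0.003 -0.001  0.004] pos [0.5863 0.2539 0.1314] t 2.25 F [-0.3 -0.1  0.1] w 0.0854 j [0.3  0.34 1.66 0.   1.14 0.24]
```

```bash
for i in 1 2 3; do python3 -m creep '[[0,0,0,0,0,0,1]]' | head -2; done; python3 -c "
from h import *
go(.585,.2525,.128,.05)"
```

```text
time: 2.35
eef_pos: [0.5858, 0.2536, 0.1307]
time: 2.45
eef_pos: [0.5854, 0.2534, 0.13]
time: 2.55
eef_pos: [0.5852, 0.2533, 0.1296]
shift [-0.8 -0.2  1.6] turn [ 0.    -0.     0.004] pos [0.5852 0.2533 0.1296] t 2.55 F [ 0.6 -0.   0.4] w 0.0853 j [0.3  0.34 1.66 0.   1.14 0.24]
```

```bash
python3 -m creep '[[0,0,1,0,0,0,0.5],[0,0,1,0,0,0,0.4],[0,0,0,0,0,0,0.3],[0,0,0,0,0,0,0.2],[0,0,-1,0,0,0,0.1]]' 30; python3 -m creep '[[0,0,-1,0,0,0,0],[0,0,-1,0,0,0,-0.1],[0,0,-2,0,0,0,-0.2],[0,0,-2,0,0,0,-0.29],[0,0,-2,0,0,0,-0.29]]';  python3 - <<'E'
from h import *
go(.585,.2525,.128,.05)
s=optics.snapshot("scene")
cv2.imwrite("pics/n3.png",crop(s,265,110,70,75,8))
E
```

```text
time: 3.05
eef_pos: [0.5848, 0.2533, 0.13]
eef_rot: [-2.16, -2.28, 0.001]
wrist_force: [-0.4, 1.3, -0.4]
gripper_width: 0.0472
time: 3.55
eef_pos: [0.5851, 0.2533, 0.1323]
eef_rot: [2.161, 2.281, 0.0]
wrist_force: [-0.4, 0.3, 0.0]
gripper_width: 0.0306
shift [-0.8 -0.1  4.3] turn [ 0.    -0.     0.004] pos [0.5851 0.2533 0.1323] t 3.55 F [-0.4  0.3  0. ] w 0.0306 j [ 0.3   0.34  1.66 -0.    1.15  0.24]
```

View pics/n3.png

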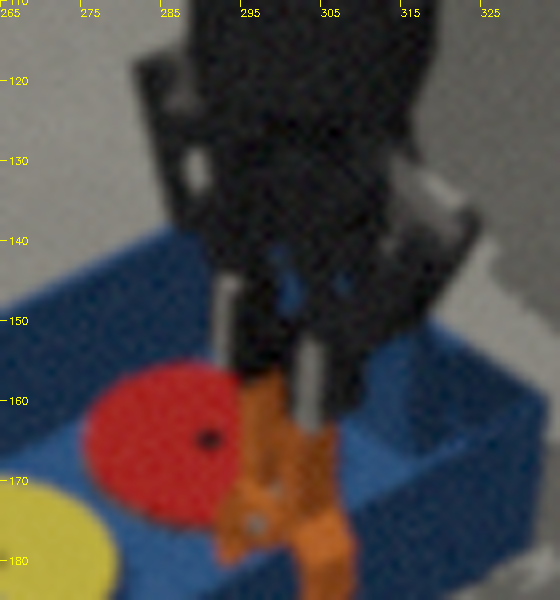

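The clamp is squeezed to 30.6 mm (about 0.6 rad) and its jaws gape around the rim. Lifting straight up.

```bash
python3 -m creep '[[0,0,-5,0,0,0,-0.29],[0,0,-15,0,0,0,-0.29],[0,0,-35,0,0,0,-0.29],[0,0,-60,0,0,0,-0.29],[0,0,-85,0,0,0,-0.29]]'; python3 -m creep '[[0,0,-25,0,0,0,-0.29],[0,0,-50,0,0,0,-0.29],[0,0,-70,0,0,0,-0.29],[0,0,-75,0,0,0,-0.29],[0,0,-75,0,0,0,-0.29]]';  python3 -m creep '[[0,0,0,0,0,0,-0.29],[0,0,0,0,0,0,-0.29],[0,0,0,0,0,0,-0.29],[0,0,0,0,0,0,-0.29]]'; python3 - <<'E'
from h import *
go(.594,-.1535,.29,.222)
s=optics.snapshot("scene")
cv2.imwrite("pics/n4.png",crop(s,260,50,80,100,6))
print(proj("scene",[.585,.2525,.29]))
E
```

```text
time: 4.1
eef_pos: [0.5851, 0.2534, 0.2189]
eef_rot: [2.16, 2.28, 0.001]
wrist_force: [0.5, 0.4, -0.7]
gripper_width: 0.0306
time: 4.6
eef_pos: [0.5857, 0.2536, 0.2942]
eef_rot: [2.16, 2.279, 0.005]
wrist_force: [0.8, 0.1, -0.2]
gripper_width: 0.0306
time: 5.0
eef_pos: [0.5846, 0.2532, 0.2911]
eef_rot: [-2.16, -2.28, 0.003]
wrist_force: [-0.7, -0.4, -1.8]
gripper_width: 0.0309
shift [-406.6  -12.6    1.3] turn [-0.002  0.    -0.168] pos [0.5846 0.2532 0.2911] t 5.0 F [-0.7 -0.4 -1.8] w 0.0309 j [0.3  0.2  1.52 0.   1.42 0.24]
[[303.53805366 105.21548184]]
```

View pics/n4.png

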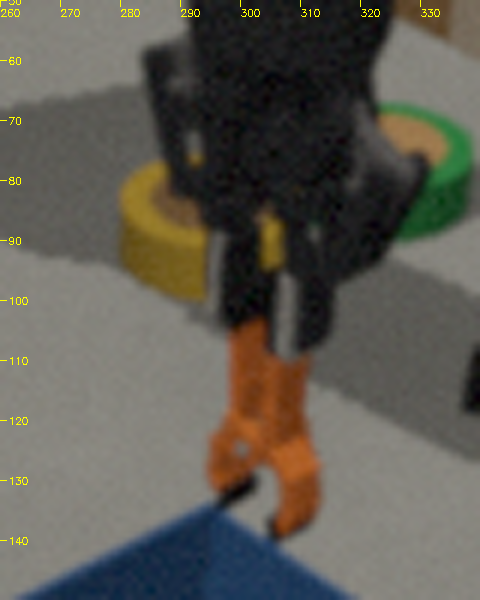

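Clamp lifted, held open and hanging straight; jaw tips at about (298,134) and (305,140). Checking their height against the model, which says tip ≈ TCP − 80 mm.

```bash
python3 - <<'E'
from h import *
c,s=np.cos(.05),np.sin(.05)
for dz in(.070,.076,.082,.088):
    z=.291-dz
    P=[(.5846+c*a-s*b,.2532+s*a+c*b,z) for a in(-.0148,.0148) for b in(-.01,.01)]+[(.5846,.2532,z+.04)]
    print(dz,proj("scene",P).round(1).tolist())
E
```

```text
0.07 [[294.8, 128.1], [300.8, 125.2], [303.0, 133.6], [309.1, 130.6], [302.9, 115.5]]
0.076 [[294.7, 130.2], [300.7, 127.2], [302.9, 135.6], [308.9, 132.6], [302.8, 117.6]]
0.082 [[294.5, 132.2], [300.5, 129.2], [302.7, 137.7], [308.7, 134.6], [302.6, 119.7]]
0.088 [[294.4, 134.2], [300.4, 131.2], [302.6, 139.7], [308.6, 136.6], [302.4, 121.8]]
```

Fits tips at 88 mm below the TCP, so the final TCP height is about 0.2215. Tips in transit are at 0.203, well over the cards. Moving over.

```bash
python3 -m creep '[[-20,0,0,0,0,0,-0.29],[-55,0,0,0,0,0,-0.29],[-95,0,0,0,0,0,-0.29],[-135,0,0,0,0,0,-0.29],[-175,-5,0,0,0,-0.04,-0.29]]'; python3 -m creep '[[-40,0,0,0,0,-0.03,-0.29],[-80,0,0,0,0,-0.06,-0.29],[-115,0,0,0,0,-0.08,-0.29],[-140,0,0,0,0,-0.1,-0.29],[-155,0,0,0,0,-0.128,-0.29]]' >/dev/null; python3 -m creep '[[0,0,0,0,0,0,-0.29],[0,0,0,0,0,0,-0.29],[0,0,0,0,0,0,-0.29],[0,0,0,0,0,0,-0.29],[0,0,0,0,0,0,-0.29]]'; python3 -c "
from h import *
go(.594,-.1535,.27,.222)"
```

```text
time: 5.55
eef_pos: [0.5897, 0.0769, 0.2922]
eef_rot: [2.113, 2.325, 0.0]
wrist_force: [0.4, -0.2, -1.1]
gripper_width: 0.0306
time: 6.55
eef_pos: [0.6041, -0.075, 0.2924]
eef_rot: [-1.96, -2.455, -0.0]
wrist_force: [0.4, -0.1, -0.6]
gripper_width: 0.0306
shift [-74.3 -27.2  22.3] turn [ 0.    -0.     0.001] pos [ 0.6041 -0.075   0.2924] t 6.55 F [ 0.4 -0.1 -0.6] w 0.0306 j [-0.24  0.14  1.59  0.    1.41 -0.46]
```

```bash
python3 -m creep '[[-20,-8,0,0,0,0,-0.29],[-45,-17,4,0,0,0,-0.29],[-65,-24,8,0,0,0,-0.29],[-74,-27,14,0,0,0,-0.29],[-74,-27,22,0,0,0,-0.29]]' >/dev/null; python3 -m creep '[[0,0,0,0,0,0,-0.29],[0,0,0,0,0,0,-0.29],[0,0,0,0,0,0,-0.29],[0,0,0,0,0,0,-0.29],[0,0,0,0,0,0,-0.29]]'; python3 - <<'E'
from h import *
go(.594,-.1535,.222,.222)
s=optics.snapshot("scene");t=optics.snapshot("top")
cv2.imwrite("pics/n5.png",np.hstack([crop(s,125,165,66,85,6),crop(t,310,175,66,85,6)]))
p=sensors.sense()["eef_pos"]; c,k=np.cos(.222),np.sin(.222)
P=[(p[0]+c*a,p[1]+k*a,p[2]-.088) for a in(-.0148,.0148)]+[(.594,-.1535,.15)]
print(proj("scene",P).round(1).tolist(),proj("top",P).round(1).tolist())
E
```

```text
time: 7.55
eef_pos: [0.5943, -0.1537, 0.2708]
eef_rot: [1.96, 2.454, 0.0]
wrist_force: [0.1, -0.1, -0.4]
gripper_width: 0.031
shift [ 0.3 -0.3 48.8] turn [0.001 0.    0.001] pos [ 0.5943 -0.1537  0.2708] t 7.55 F [ 0.1 -0.1 -0.4] w 0.031 j [-0.37  0.16  1.6   0.    1.38 -0.59]
[[151.7, 208.7], [160.7, 215.1], [158.4, 222.5]] [[352.3, 212.0], [349.2, 199.5], [347.4, 208.0]]
```

View pics/n5.png

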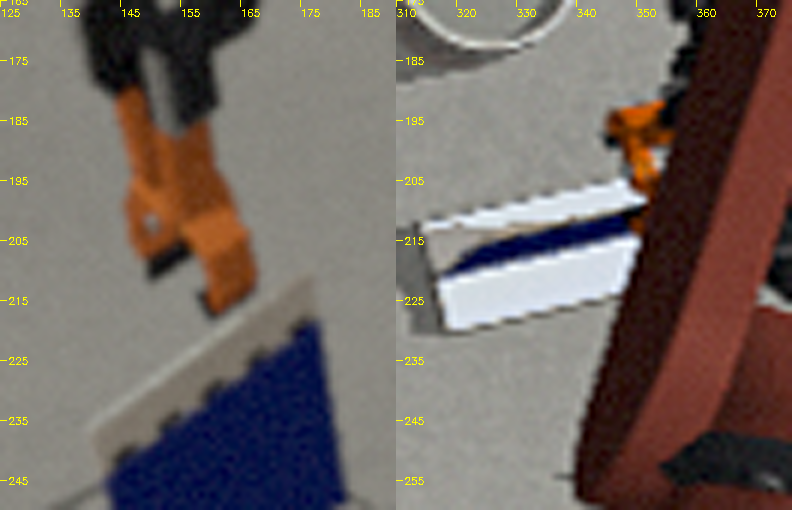

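Hanging over the card with jaw tips at scene (152,209) and (159,217), as predicted within about 1 px; the top view agrees. Lowering 49 mm gently.

```bash
python3 -m creep '[[0,0,6,0,0,0,-0.29],[0,0,14,0,0,0,-0.29],[0,0,22,0,0,0,-0.29],[0,0,30,0,0,0,-0.29],[0,0,36,0,0,0,-0.29]]' ; python3 -m creep '[[0,0,5,0,0,0,-0.29],[0,0,9,0,0,0,-0.29],[0,0,12,0,0,0,-0.29],[0,0,12,0,0,0,-0.29],[0,0,12,0,0,0,-0.29]]' >/dev/null; python3 -m creep '[[0,0,0,0,0,0,-0.29],[0,0,0,0,0,0,-0.29],[0,0,0,0,0,0,-0.29],[0,0,0,0,0,0,-0.29],[0,0,0,0,0,0,-0.29]]'; python3 - <<'E'
from h import *
go(.594,-.1535,.222,.222)
s=optics.snapshot("scene");t=optics.snapshot("top")
cv2.imwrite("pics/n6.png",np.hstack([crop(s,125,175,66,72,8)[:,:528],crop(t,330,180,34,72,8)]))
p=sensors.sense()["eef_pos"]; c,k=np.cos(.222),np.sin(.222)
P=[(p[0]+c*a-k*b,p[1]+k*a+c*b,p[2]-.088) for a in(-.0148,.0148) for b in(-.01,.01)]
print(proj("scene",P).round(1).tolist(),proj("top",P).round(1).tolist())
E
```

```text
time: 8.15
eef_pos: [0.5934, -0.1539, 0.2327]
eef_rot: [-1.961, -2.452, 0.001]
wrist_force: [0.5, -1.4, -0.7]
gripper_width: 0.031
time: 9.15
eef_pos: [0.594, -0.1541, 0.2223]
eef_rot: [1.962, 2.454, -0.0]
wrist_force: [0.3, 0.1, 0.7]
gripper_width: 0.0305
shift [0.6 0.1 0.3] turn [ 0.  0. -0.] pos [ 0.594  -0.1541  0.2223] t 9.15 F [0.3 0.1 0.7] w 0.0305 j [-0.37  0.2   1.65 -0.    1.29 -0.59]
[[151.2, 226.9], [158.3, 222.0], [160.1, 233.4], [167.1, 228.4]] [[351.8, 214.1], [343.7, 215.8], [348.8, 202.2], [340.7, 203.9]]
```

View pics/n6.png

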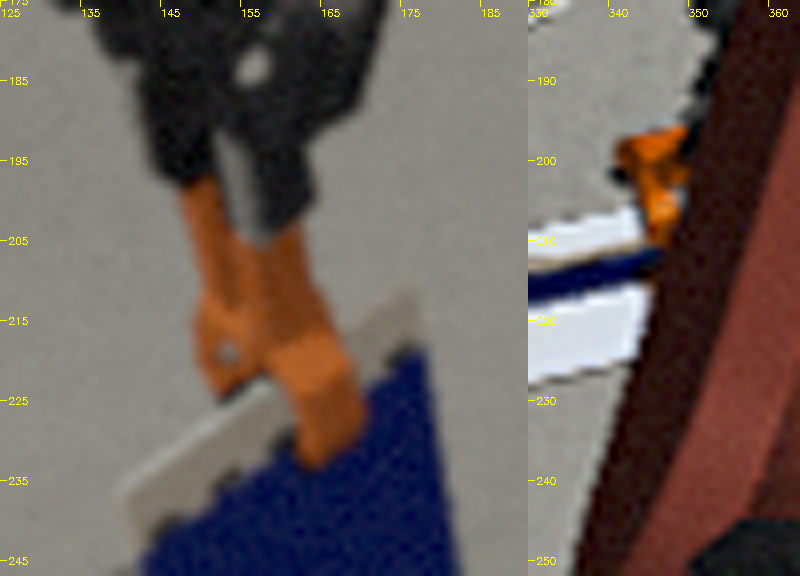

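One jaw is behind the card's top edge at (155,224). The other is in front with its tip at (162,233), predicted (160,233). The card edge has not moved and the wrist reads no load, so I'm handing in.

```bash
python3 -c "
from h import *
s=sensors.sense();print(s['eef_pos'],s['dq'].round(3),s['gripper_width']);job.close_job()"
```

```text
[ 0.59401656 -0.15410745  0.22231266] [-0.001  0.001 -0.001 -0.     0.     0.003] 0.030326085444239554
the job is handed in; nothing more can be done
```

I squeezed the orange clamp open on the tray's far rim, lifted it off while open, and lowered it astride the middle of the blue card's top edge. I handed the job in at about 9 s, with the clamp still held open. No verdict was reported.

My last checks, from the final pictures and robot readings:
- **Opening:** the fingers stood at about 30.5 mm, which is about 0.6 rad by the given sizes. I could not read the hinge angle itself.
- **Position:** one jaw is on each side of the card, with the tips estimated 16 mm below its edge. The jaws should clear the card by about 14 mm a side, with 2–3 mm of camera error.
- **At rest:** the arm was still and the wrist force was near zero.
- **Blue card:** its top edge had not visibly moved. I did not re-measure the other cards, the sander or the cup; the clamp's path passed well above the cards.

No check failed. Only two were slightly off:
- **Card position:** the blue card's block, seen from above, was centred about 5 mm nearer the robot than its top edge seen in the scene view. I used the edge, since it matched the top view to under 1 pixel.
- **Jaw depth:** the jaws hung 88 mm below the TCP (the fingertip reference point), not the 80–83 mm I had expected. I corrected the final height for this.

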